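# Make up the two seasoning kits

## Task

Make up two seasoning kits from the stock standing along the front of the worktop (not from the spare bottles at the back right). Blue tray, from left to right as the robot sees it: salt shaker, dark pepper mill, green spice jar; wooden tray: light pepper mill in the left bay and the ochre spice jar with the cream disc on its cap in the right bay. Set each down gently, upright in the middle of its bay, knock nothing over, and leave the dark-blue-label jar and the amber jar where they stand.

Things in the scene. Friction and masses are not known exactly. Their poses are not given: they have to be found in the camera images.
- dark_mill: Tall dark-brown wooden pepper mill, 170 mm high, 0.13 to 0.25 kg. Body up to 58 mm in diameter, to a height of 122 mm; ball head 49 mm in diameter, from 123 to 159 mm (does not turn; grip it at 140 mm); steel button above, 12 mm wide. Stands upright; origin at the centre of its underside, z up; round, so yaw does not matter.
- salt_shaker: Small salt shaker, grey contents, domed pale-grey top with holes. 90 mm high, body 44 mm in diameter up to 74 mm, top 34 mm. Stands upright; origin at the centre of its underside, z up; round, so yaw does not matter.
- green_jar: Spice jar with green herbs and a green label; black cap with a green mark on top; 41 mm in diameter, 105 mm high (cap from 84 mm up). Stands upright; origin at the centre of its underside, z up; round, so yaw does not matter.
- light_mill: Tall light-coloured wooden pepper mill, 170 mm high, 0.13 to 0.25 kg. Body up to 58 mm in diameter, to a height of 122 mm; ball head 49 mm in diameter, from 123 to 159 mm (does not turn; grip it at 140 mm); steel button above, 12 mm wide. Stands upright; origin at the centre of its underside, z up; round, so yaw does not matter.
- red_jar: Spice jar with ochre-yellow spice and a white, red and orange label; dark cap with a cream disc on top; 41 mm in diameter, 105 mm high (cap from 84 mm up). Stands upright; origin at the centre of its underside, z up; round, so yaw does not matter.
- blue_jar: Spice jar with white contents and a dark-blue and white label; black cap with no disc; 41 mm in diameter, 105 mm high. In neither kit: leave it where it stands. Stands upright; origin at the centre of its underside, z up; round, so yaw does not matter.
- amber_jar: Squat glass jar of amber powder with a wide black lid, 65 mm in diameter, 86 mm high. In neither kit: leave it where it stands. Stands upright; origin at the centre of its underside, z up; round, so yaw does not matter.
- blue_tray: Blue plastic tray, three grey-padded bays in a row along y, 86 x 246 mm plus a 14 mm lug at each end, flat and fixed, turned up to 0.25 rad. Origin: centre of its underside; z up, x to the back, y to the left as the robot sees it. Bays 74 mm square inside, floor 6 mm above the worktop; ribs and rim 6 mm thick, 16 mm high. Bay centres on its y axis: left +0.080, middle 0, right -0.080 m.
- wood_tray: Wooden tray, two cork-padded bays in a row along y, 86 x 166 mm plus a 14 mm lug at each end, flat and fixed, turned up to 0.25 rad. Origin: centre of its underside; z up, x to the back, y to the left as the robot sees it. Bays 74 mm square inside, floor 6 mm above the worktop; ribs and rim 6 mm thick, 16 mm high. Bay centres on its y axis: left +0.040, right -0.040 m.

How it is judged:
By the outcome, as a careful person would: the job done as asked, in the order asked, and still so for the second after the job is handed in, with the robot touching nothing.
It also fails if it takes over 128 s, if anything falls off the work surface, if the arm or the gripper's body presses on something with over 40 N, if the wrist force passes 120 N, or if a joint passes its speed limit or range.

## Robot

A 6-joint arm with a two-finger parallel gripper is mounted at the origin on a cart in front of the work surface, level with it; the furniture and walls round the work are solid. World frame = base frame: x ahead of the robot, y to its left, z up, the work surface at z = 0. Lengths are in m, angles in degrees, forces in N, time in s.
With the tool pointing down it reaches from about 0.275 to 0.825 m from the base axis. Payload 4.9 kg.
Tool frame: the origin (TCP) lies on the centre line of the jaws, within the pads' length; the fingertips stand 11 mm ahead of it and the grasp point (between the pads) lies 8 mm behind it; z points along the fingers, y is the line along which they close (so a half turn about z gives the same grasp; the last joint's range is limited). The gripper opens to 85 mm and grips with 20 to 120 N. Pads are 22 mm wide; open, the fingers measure 114 mm over their backs; the gripper's body (76 mm by 85 mm) begins 54 mm behind the grasp point. The pads swing forward as they close: fully open they stand 13 mm farther back than shut.
Start: joints at [-73.808, 18.69, -11.035, 60.275, 0, 82.311], TCP at [0.223, -0.503, 0.242] pointing down, gripper open.
Joint ranges: [-152.03, 152.03], [-55.5, 102.48], [-74.3, 77.21], [-110.64, 120.58], [-84.22, 78.4], [-180, 180]. Speed limits (degrees/s): [147.25, 147.25, 180, 180, 180, 180].

## Interface

Orientations are given as a 3x3 rotation matrix whose columns are the frame's x, y, z axes.
In Python, from station import ctrl gives the robot as it stands.
- The arm moves only by the tool servo_tool, never from a script. Its arguments are lists of equal length, an entry for each row: "turn": the turn, a rotation vector about the tool's x, y, z in rad, a list of three; "linear": the shift along the tool's x, y, z in cm, a list of three; "gripper": the closure, from 0 (fully open) to 1 (shut). In form: {"turn": [[wx, wy, wz], ...], "linear": [[tx, ty, tz], ...], "gripper": [gripper, ...]}. A call has 1 to 12 rows; each row shifts and turns the commanded pose from where the row before left it, along the tool's axes as they then stand; what a row does not reach is not made up. A row lasts 1/10 s, in which the tool goes at most 50 mm and 8.59 degrees, less where a joint would pass 70% of its speed; a pose out of reach is approached as far as the arm can. A call with a gripper value outside its range is refused whole. The fingers move at their own pace and stop on an object; "grip_force" is the grip in N (left out, the last holds). Time passes only in rows, so rows that do not move let the fingers close. It gives the time, the measured TCP pose, the force, the opening and the grip force at its end, in the units of the state.
- ctrl.sense(): the state, without advancing time (a new reading comes with each control period).
- ctrl.capture(name): name is "side" or "top" or "wrist"; returns (picture, depth): 480x640x3 uint8, blue, green, red; 480x640 float32, m along the optical axis (not along the pixel's ray), 0 where there is no reading.
- ctrl.camera_model(name): a dict with "fx", "fy", "cx", "cy" (pixels), "R" (3x3) and "t" (3): a world point X has camera coordinates R X + t. Camera axes: x right, y down, z forward; pixel columns grow to the right and rows downward; lengths in m; the calibration is good to about 2 mm. A picture is of the moment at which its call begins: read the wrist's pose just before it. camera_model takes no time and is no camera call; for the wrist camera it gives the pose at the moment of the call.
- ctrl.job_done(): hands the job in; it is judged then, once.
The state is a dict: "time_s": time; "joint_pos": joint angles; "joint_vel": joint speeds; "tau": joint torques, N m; "tool_pos": TCP position; "tool_rot": TCP orientation; "wrist_force": force on the tool from outside, world axes, zero at the start; "torque": the same for the moment, N m; "width": opening from 0.0 (shut) to 1.0 (fully open); "grip_force": force on a finger pad.
Only numpy, scipy, OpenCV 4.12 (cv2) and the standard library are available. Lean on these libraries where they do the work, as an engineer would, in place of code of your own. Each camera call takes 0.05 s, during which the arm holds its last target. There are 200 camera calls.

## Working session

There is one attempt and no reset: what is moved stays moved. The work goes in short steps, Python scripts to look and compute and a tool call to move; the robot and the scene stay as the last step left them, time stands still between calls to the robot, and variables do not carry over. Pictures are saved under pics/ and viewed, at most 14 in all, crops included, and the job is handed in when it is done.

Besides the shell and the picture viewer there is one more tool, called after ">>>" by a JSON object that holds its "method" and its "body", one argument or row to a line. servo_tool: Moves the arm, as the interface text tells. Its arguments: {"type":"object","properties":{"turn":{"type":"array"},"linear":{"type":"array"},"gripper":{"type":"array"},"grip_force":{"type":"number"}},"required":["turn","linear","gripper"]}

```bash
ls; mkdir -p pics
python3 - <<'E'
from station import ctrl
import cv2,numpy as np
s=ctrl.sense(); print(s)
for n in("top","side"):
    p,d=ctrl.capture(n); cv2.imwrite(f"pics/{n}0.png",p); np.save(f"pics/{n}0.npy",d)
    m=ctrl.camera_model(n); print(n,{k:np.round(v,3).tolist() for k,v in m.items()})
E
```

```text
pics
{'time_s': 0.0, 'joint_pos': array([-7.38056181e+01,  1.87350415e+01, -1.10914027e+01,  6.02758348e+01,
        1.70979037e-03,  8.23108905e+01]), 'joint_vel': array([-0.05031334,  0.08060272,  0.00622455,  0.01279683, -0.02490212,
       -0.02326668]), 'tau': array([-3.81161399e-04, -4.43397009e+01,  2.62443048e+01,  1.53883133e-02,
       -2.34514437e-04,  7.17975610e-06]), 'tool_pos': array([ 0.22254158, -0.50234552,  0.24147863]), 'tool_rot': array([[ 9.14370725e-01,  4.04877707e-01, -4.69202792e-04],
       [ 4.04877890e-01, -9.14369142e-01,  1.72259609e-03],
       [ 2.68416201e-04, -1.76506127e-03, -9.99998406e-01]]), 'wrist_force': array([ 0.03518162, -0.37872141, -0.53271119]), 'torque': array([-0.0277269 , -0.02288585,  0.04091938]), 'grip_force': 0.0, 'width': 0.9975981223407016}
top {'fx': 450.635, 'fy': 450.635, 'cx': 316.657, 'cy': 241.311, 'R': [[-0.029, -0.999, -0.032], [-0.991, 0.033, -0.13], [0.131, 0.028, -0.991]], 't': [0.033, 0.517, 1.045]}
side {'fx': 560.986, 'fy': 560.986, 'cx': 327.583, 'cy': 244.605, 'R': [[-0.902, -0.431, 0.018], [-0.305, 0.609, -0.732], [0.305, -0.666, -0.681]], 't': [0.472, 0.195, 1.233]}
```

View pics/top0.png

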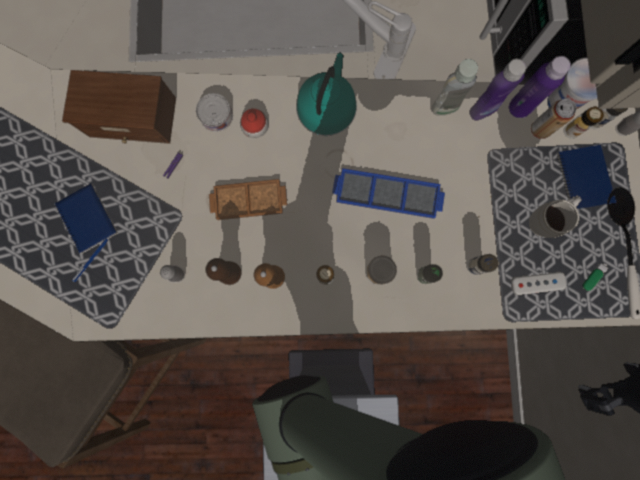

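View pics/side0.png

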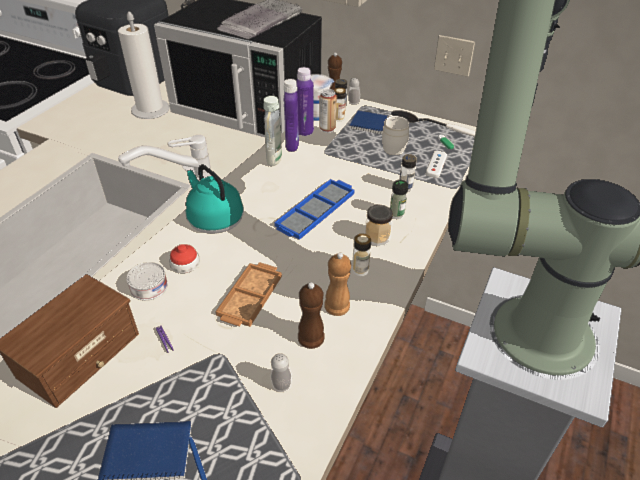

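The top view shows the stock row from left to right: salt (172,272), dark mill (222,271), light mill (268,275), ochre jar (325,274), amber jar (381,269), green jar (430,272), blue jar (484,264). The wood tray is at (248,199) and the blue tray at (388,192). The side view agrees.

```bash
cat > h.py <<'E'
import numpy as np,cv2
def cloud(d,m):
    v,u=np.mgrid[:480,:640]; c=np.stack([(u-m["cx"])/m["fx"]*d,(v-m["cy"])/m["fy"]*d,d],-1)
    P=(c-m["t"])@m["R"]; P[d<=0]=np.nan; return P
def ray(uv,m,z):
    r=np.array([(uv[0]-m["cx"])/m["fx"],(uv[1]-m["cy"])/m["fy"],1])@m["R"]; o=-np.array(m["R"]).T@m["t"]
    return o+r*(z-o[2])/r[2]
E
python3 - <<'E'
from station import ctrl
import cv2,numpy as np
from h import *
G=dict(salt=(172,272,.09),dark=(215,268,.17),light=(265,275,.17),red=(325,274,.105),amber=(381,269,.086),green=(430,272,.105),blue=(484,264,.105))
M={n:ctrl.camera_model(n) for n in("top","side")}
P={n:cloud(np.load(f"pics/{n}0.npy"),M[n]) for n in M}
for k,(u,v,h) in G.items():
    g=ray((u,v),M["top"],h)[:2]; out=[]
    for n in M:
        Q=P[n]; near=np.hypot(Q[...,0]-g[0],Q[...,1]-g[1])<.045
        for lo,hi in((.02,h+.02),(h-.03,h+.02)):
            q=Q[near&(Q[...,2]>lo)&(Q[...,2]<hi)]
            if len(q)<5: out.append((n,len(q)));continue
            (c,r)=cv2.minEnclosingCircle(q[:,:2].astype(np.float32)); out.append((n,len(q),np.round(c,4).tolist(),round(r,4),round(q[:,2].max(),3)))
    print(k,np.round(g,4),*out,sep="\n   ")
img=cv2.imread("pics/top0.png"); hsv=cv2.cvtColor(img,cv2.COLOR_BGR2HSV)
b=cv2.inRange(hsv,(108,120,60),(128,255,255)); b[:, :325]=0; b[:,455:]=0; b[:150]=0; b[230:]=0
w=cv2.inRange(hsv,(3,90,50),(22,255,255)); w[:,:200]=0; w[:,292:]=0; w[:165]=0; w[228:]=0
for n,m in(("blue",b),("wood",w)):
    c=np.concatenate([x for x in cv2.findContours(m,0,1)[0] if cv2.contourArea(x)>5])[:,0]
    X=np.array([ray(x,M["top"],.014)[:2] for x in c],np.float32)
    r=cv2.minAreaRect(X); e=cv2.boxPoints(r); print(n,r,X.min(0),X.max(0))
    # padded-bay contours
    for x in cv2.findContours(255-m,cv2.RETR_LIST,1)[0]:
        a=cv2.contourArea(x)
        if 300<a<2500: (cx,cy),s,_=cv2.minAreaRect(x); print("  bay",round(cx),round(cy),a,ray((cx,cy),M["top"],.01)[:2],s)
E
```

```text
salt
   [0.4506 0.3462]
   ('top', 343, [0.4505, 0.363], 0.0218, np.float64(0.091))
   ('top', 199, [0.4521, 0.3622], 0.017, np.float64(0.091))
   ('side', 606, [0.4504, 0.3681], 0.0214, np.float64(0.092))
   ('side', 304, [0.4513, 0.3676], 0.0173, np.float64(0.092))
dark
   [0.4503 0.2271]
   ('top', 658, [0.4499, 0.2327], 0.0271, np.float64(0.171))
   ('top', 400, [0.4507, 0.232], 0.0248, np.float64(0.171))
   ('side', 1244, [0.4503, 0.2389], 0.0273, np.float64(0.171))
   ('side', 381, [0.4498, 0.2369], 0.0253, np.float64(0.171))
light
   [0.4325 0.1225]
   ('top', 569, [0.437, 0.1274], 0.0271, np.float64(0.172))
   ('top', 399, [0.4353, 0.1277], 0.025, np.float64(0.172))
   ('side', 1119, [0.4368, 0.1334], 0.0269, np.float64(0.171))
   ('side', 334, [0.4355, 0.1343], 0.0243, np.float64(0.171))
red
   [ 0.4345 -0.0015]
   ('top', 279, [0.4352, -0.0003], 0.0203, np.float64(0.109))
   ('top', 264, [0.4352, -0.0003], 0.0203, np.float64(0.109))
   ('side', 602, [0.4366, 0.0031], 0.0226, np.float64(0.11))
   ('side', 310, [0.4366, 0.0031], 0.0226, np.float64(0.11))
amber
   [ 0.443  -0.
[... 672 characters left out ...]
 ('side', 422, [0.4505, -0.3575], 0.0242, np.float64(0.109))
   ('side', 230, [0.4505, -0.3575], 0.0242, np.float64(0.109))
blue ((0.635175883769989, -0.1623687446117401), (0.266295850276947, 0.08460301160812378), 78.28748321533203) [ 0.5705037 -0.2959853] [ 0.6993341 -0.0290449]
  bay 420 198 769.0 [ 0.6185684  -0.24105963] (29.788850784301758, 28.021276473999023)
  bay 388 193 748.5 [ 0.6353672  -0.16255399] (29.098621368408203, 27.783428192138672)
  bay 356 188 731.0 [ 0.65141533 -0.08388264] (28.769821166992188, 27.45462989807129)
wood ((0.6317044496536255, 0.1861664354801178), (0.08717398345470428, 0.19089223444461823), 3.9093804359436035) [0.58379674 0.09026101] [0.6801385  0.28243172]
```

The clouds give positions good to a few mm. I'll turn the tool so the fingers close along x, raise it, and head for the salt.

>>> {"method": "servo_tool", "body": {
  "turn": [
    [0,0,-0.144],
    [0,0,-0.144],
    [0,0,-0.144],
    [0,0,-0.144],
    [0,0,-0.144],
    [0,0,-0.144],
    [0,0,-0.144],
    [0,0,-0.144],
    [0,0,0],
    [0,0,0],
    [0,0,0],
    [0,0,0]
  ],
  "linear": [
    [0,0,-0.8],
    [0,0,-0.8],
    [0,0,-0.8],
    [0,0,-0.8],
    [0,0,-0.8],
    [0,0,-0.8],
    [0,0,-0.8],
    [0,0,-0.8],
    [3,3,0],
    [3,3,0],
    [3,3,0],
    [3,3,0]
  ],
  "gripper": [0,0,0,0,0,0,0,0,0,0,0,0],
  "grip_force": 30
}}

```text
time_s: 1.3
tool_pos: [0.3436, -0.3818, 0.3059]
tool_rot: [[0.003, 1.0, -0.0], [1.0, -0.003, 0.001], [0.001, -0.0, -1.0]]
wrist_force: [0.5, -0.2, 0.5]
width: 1.0
grip_force: 0.0
```

>>> {"method": "servo_tool", "body": {
  "turn": [
    [0,0,0],
    [0,0,0],
    [0,0,0],
    [0,0,0],
    [0,0,0],
    [0,0,0],
    [0,0,0],
    [0,0,0],
    [0,0,0],
    [0,0,0],
    [0,0,0],
    [0,0,0]
  ],
  "linear": [
    [4.9,0.7,0],
    [4.9,0.7,0],
    [4.9,0.7,0],
    [4.9,0.7,0],
    [4.9,0.7,0],
    [4.9,0.7,0],
    [4.9,0.7,0],
    [4.9,0.7,0],
    [4.9,0.7,0],
    [4.9,0.7,0],
    [4.9,0.7,0],
    [4.9,0.7,0]
  ],
  "gripper": [0,0,0,0,0,0,0,0,0,0,0,0]
}}

```text
time_s: 2.5
tool_pos: [0.4277, 0.2068, 0.3061]
tool_rot: [[0.002, 1.0, -0.0], [1.0, -0.002, -0.0], [-0.0, -0.0, -1.0]]
wrist_force: [0.8, 0.1, 0.4]
width: 1.002
grip_force: 0.0
```

```bash
cat >> h.py <<'E'
def look(guess,h,name=None,r=.05):
    """wrist measure; prints centre and shift in cm along tool axes"""
    from station import ctrl
    s=ctrl.sense(); m=ctrl.camera_model("wrist"); p,d=ctrl.capture("wrist")
    if name: cv2.imwrite(f"pics/{name}.png",p); np.save(f"pics/{name}.npy",d)
    Q=cloud(d,m); q=Q[(np.hypot(Q[...,0]-guess[0],Q[...,1]-guess[1])<r)&(Q[...,2]>h-.03)&(Q[...,2]<h+.02)]
    print("tcp",s["tool_pos"].round(4),"cam",np.round(-np.array(m["R"]).T@m["t"],3),"axis",np.round(m["R"][2],2),len(q))
    if len(q)>5:
        c,rad=cv2.minEnclosingCircle(q[:,:2].astype(np.float32))
        print("centre",np.round(c,4),"r",round(rad,4),"ztop",q[:,2].max().round(4),"med",np.median(q[:,:2],0).round(4))
    return p,Q,m
E
python3 - <<'E'
from h import look
look((.451,.365),.09,"w1")
E
```

```text
tcp [0.4277 0.2068 0.3061] cam [0.429 0.276 0.439] axis [ 0.   -0.28 -0.96] 1196
centre [0.4549 0.3642] r 0.0176 ztop 0.0916 med [0.4538 0.361 ]
```

>>> {"method": "servo_tool", "body": {
  "turn": [
    [0,0,0],
    [0,0,0],
    [0,0,0],
    [0,0,0],
    [0,0,0],
    [0,0,0],
    [0,0,0],
    [0,0,0],
    [0,0,0],
    [0,0,0],
    [0,0,0],
    [0,0,0]
  ],
  "linear": [
    [3.95,0.6,0],
    [3.95,0.6,0],
    [3.95,0.6,0],
    [3.95,0.6,0],
    [0,0,4],
    [0,0,4],
    [0,0,4],
    [0,0,4],
    [0,0,3.5],
    [0,0,3],
    [0,0,2.5],
    [0,0,1.1]
  ],
  "gripper": [0,0,0,0,0,0,0,0,0,0,0,0]
}}

```text
time_s: 3.75
tool_pos: [0.4506, 0.3613, 0.0424]
tool_rot: [[0.002, 1.0, -0.004], [1.0, -0.002, -0.003], [-0.003, -0.004, -1.0]]
wrist_force: [-0.2, 0.2, -0.0]
width: 1.003
grip_force: 0.0
```

>>> {"method": "servo_tool", "body": {
  "turn": [
    [0,0,0],
    [0,0,0],
    [0,0,0],
    [0,0,0],
    [0,0,0],
    [0,0,0],
    [0,0,0],
    [0,0,0],
    [0,0,0]
  ],
  "linear": [
    [0,0,0],
    [0,0,0],
    [0,0,0],
    [0,0,0],
    [0,0,0],
    [0,0,0],
    [0,0,0],
    [0,0,0],
    [0,0,0]
  ],
  "gripper": [0.3,0.4,0.45,0.5,0.6,0.7,0.8,0.8,0.8],
  "grip_force": 30
}}

```text
time_s: 4.65
tool_pos: [0.4532, 0.3632, 0.0469]
tool_rot: [[0.002, 1.0, 0.002], [1.0, -0.002, 0.001], [0.001, 0.002, -1.0]]
wrist_force: [-1.2, 0.2, 6.2]
width: 0.441
grip_force: 29.7
```

>>> {"method": "servo_tool", "body": {
  "turn": [
    [0,0,0],
    [0,0,0],
    [0,0,0],
    [0,0,0],
    [0,0,0],
    [0,0,0],
    [0,0,0],
    [0,0,0]
  ],
  "linear": [
    [0,0,-1],
    [0,0,-2],
    [0,0,-3],
    [0,0,-4],
    [0,0,-4],
    [0,0,-4],
    [0,0,-3],
    [0,0,0]
  ],
  "gripper": [0.8,0.8,0.8,0.8,0.8,0.8,0.8,0.8]
}}

```text
time_s: 5.45
tool_pos: [0.4545, 0.364, 0.2612]
tool_rot: [[0.002, 1.0, 0.008], [1.0, -0.002, 0.005], [0.005, 0.008, -1.0]]
wrist_force: [-0.1, -0.1, -1.2]
width: 0.443
grip_force: 30.1
```

Run:
```python
from h import look
look((.453,.363),.3,"w2")
```

```text
tcp [0.4545 0.364  0.2612] cam [0.455 0.432 0.394] axis [ 0.01 -0.27 -0.96] 25035
centre [0.453  0.3631] r 0.05 ztop 0.32 med [0.4541 0.3715]
```

View pics/w2.png

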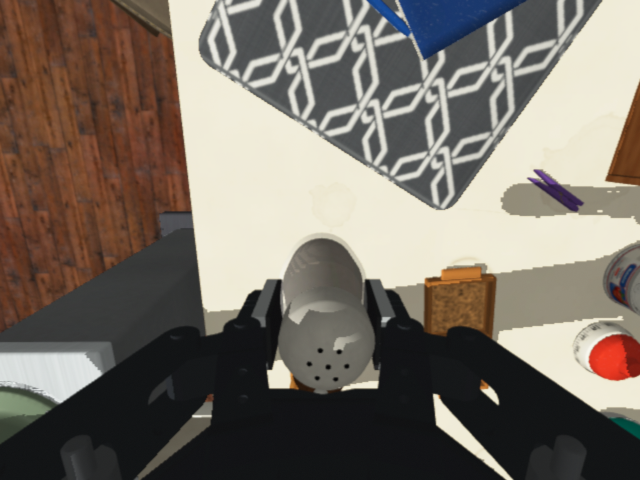

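The shaker hangs upright between the pads. I'll carry it to the left bay of the blue tray and cross-check the trays in the side view.

>>> {"method": "servo_tool", "body": {
  "turn": [
    [0,0,0],
    [0,0,0],
    [0,0,0],
    [0,0,0],
    [0,0,0],
    [0,0,0],
    [0,0,0],
    [0,0,0],
    [0,0,0],
    [0,0,0],
    [0,0,0],
    [0,0,0]
  ],
  "linear": [
    [-2,0.9,0],
    [-4,1.75,0],
    [-4.5,2,0],
    [-4.5,2,0],
    [-4.5,2,0],
    [-4.5,2,0],
    [-4.5,2,0],
    [-4.5,2,0],
    [-4.5,2,0],
    [-4,1.75,0],
    [-3,1.25,0],
    [0,0,0]
  ],
  "gripper": [0.8,0.8,0.8,0.8,0.8,0.8,0.8,0.8,0.8,0.8,0.8,0.8]
}}

```text
time_s: 6.7
tool_pos: [0.6482, -0.0872, 0.2528]
tool_rot: [[0.007, 1.0, -0.002], [1.0, -0.007, -0.001], [-0.001, -0.002, -1.0]]
wrist_force: [0.2, -0.2, -1.5]
width: 0.441
grip_force: 30.1
```

Run:
```python
from station import ctrl
import cv2,numpy as np
from h import *
m=ctrl.camera_model("side"); hsv=cv2.cvtColor(cv2.imread("pics/side0.png"),cv2.COLOR_BGR2HSV)
b=cv2.inRange(hsv,(108,120,60),(128,255,255)); b[:175]=0; b[245:]=0; b[:,:270]=0; b[:,360:]=0
w=cv2.inRange(hsv,(3,90,50),(22,255,255)); w[:,:212]=0; w[:,287:]=0; w[:258]=0; w[330:]=0
for n,k in(("blue",b),("wood",w)):
    c=np.concatenate([x for x in cv2.findContours(k,0,1)[0] if cv2.contourArea(x)>20])[:,0]
    X=np.array([ray(x,m,.012)[:2] for x in c],np.float32); print(n,cv2.minAreaRect(X))
    for x in cv2.findContours(255-k,cv2.RETR_LIST,1)[0]:
        if 200<cv2.contourArea(x)<2000:
            X=np.array([ray(y,m,.014)[:2] for y in x[:,0]],np.float32); print("  bay",cv2.minAreaRect(X))
s=ctrl.sense(); print(s["tool_pos"],s["time_s"])
```

```text
blue ((0.6341978311538696, -0.15819862484931946), (0.2719033658504486, 0.09324496984481812), 78.33055877685547)
  bay ((0.649387538433075, -0.07595396041870117), (0.06424063444137573, 0.06571963429450989), 78.55916595458984)
  bay ((0.6333858370780945, -0.15475213527679443), (0.06440722197294235, 0.06536786258220673), 78.7884750366211)
  bay ((0.6174036860466003, -0.23266814649105072), (0.06313992291688919, 0.06557353585958481), 78.76399993896484)
wood ((0.6312462091445923, 0.19025194644927979), (0.09073369950056076, 0.19389668107032776), 4.2738566398620605)
[ 0.64820591 -0.08721064  0.25276932] 6.7
```

>>> {"method": "servo_tool", "body": {
  "turn": [
    [0,0,0],
    [0,0,0],
    [0,0,0],
    [0,0,0],
    [0,0,0],
    [0,0,0],
    [0,0,0],
    [0,0,0],
    [0,0,0],
    [0,0,0],
    [0,0,0]
  ],
  "linear": [
    [0.5,0.3,2],
    [0,0,4],
    [0,0,4],
    [0,0,3.5],
    [0,0,2.5],
    [0,0,1.5],
    [0,0,1],
    [0,0,0.5],
    [0,0,0.4],
    [0,0,0.2],
    [0,0,0]
  ],
  "gripper": [0.8,0.8,0.8,0.8,0.8,0.8,0.8,0.8,0.8,0.8,0.8]
}}

```text
time_s: 7.8
tool_pos: [0.6515, -0.0779, 0.06]
tool_rot: [[0.002, 1.0, 0.001], [1.0, -0.002, -0.0], [-0.0, 0.001, -1.0]]
wrist_force: [-0.1, -0.4, -0.7]
width: 0.443
grip_force: 30.1
```

>>> {"method": "servo_tool", "body": {
  "turn": [
    [0,0,0],
    [0,0,0],
    [0,0,0],
    [0,0,0],
    [0,0,0]
  ],
  "linear": [
    [-0.4,0,0.2],
    [0,0,0.2],
    [0,0,0.15],
    [0,0,0.1],
    [0,0,0]
  ],
  "gripper": [0.8,0.8,0.8,0.8,0.8]
}}

```text
time_s: 8.3
tool_pos: [0.651, -0.0818, 0.053]
tool_rot: [[0.002, 1.0, 0.0], [1.0, -0.002, -0.0], [-0.0, 0.0, -1.0]]
wrist_force: [-0.8, -0.4, 1.8]
width: 0.439
grip_force: 30.5
```

>>> {"method": "servo_tool", "body": {
  "turn": [
    [0,0,0],
    [0,0,0],
    [0,0,0],
    [0,0,0],
    [0,0,0],
    [0,0,0],
    [0,0,0],
    [0,0,0],
    [0,0,0],
    [0,0,0],
    [0,0,0]
  ],
  "linear": [
    [0,0,0],
    [0,0,0],
    [0,0,0],
    [0,0,0],
    [0,0,0],
    [0,0,-2],
    [0,0,-4],
    [0,0,-5],
    [0,0,-5],
    [0,0,-5],
    [0,0,-3]
  ],
  "gripper": [0.5,0.4,0.3,0.1,0,0,0,0,0,0,0]
}}

```text
time_s: 9.4
tool_pos: [0.6521, -0.082, 0.2978]
tool_rot: [[0.002, 1.0, 0.006], [1.0, -0.002, -0.001], [-0.001, 0.006, -1.0]]
wrist_force: [-0.1, 0.7, -0.2]
width: 1.002
grip_force: 0.0
```

Run:
```python
from h import look
look((.651,-.082),.096,"w3")
```

```text
tcp [ 0.6521 -0.082   0.2978] cam [ 0.653 -0.013  0.43 ] axis [ 0.01 -0.28 -0.96] 872
centre [ 0.653  -0.0803] r 0.0175 ztop 0.0978 med [ 0.6527 -0.0776]
```

View pics/w3.png

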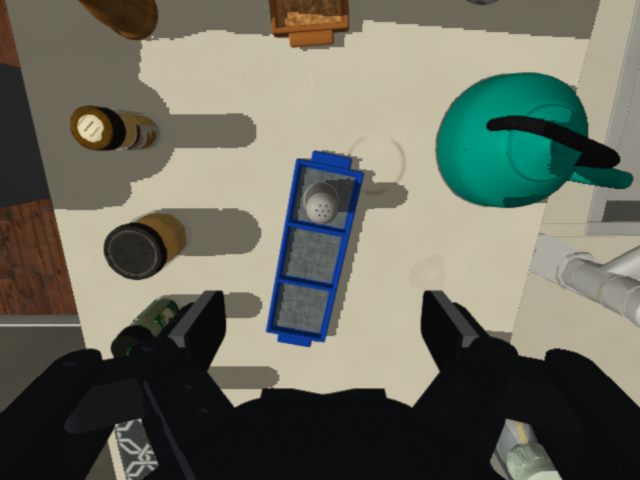

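The shaker stands upright in the left bay at about (321,195), and the whole blue tray is in view at (265–362, 152–345). I'll measure the tray from this wrist picture.

```bash
cat >> h.py <<'E'
def tray(p,m,lo,hi,box,z):
    k=cv2.inRange(cv2.cvtColor(p,cv2.COLOR_BGR2HSV),lo,hi); x0,y0,x1,y1=box; K=np.zeros_like(k); K[y0:y1,x0:x1]=k[y0:y1,x0:x1]
    c=np.concatenate([x for x in cv2.findContours(K,0,1)[0] if cv2.contourArea(x)>30])[:,0]
    X=np.array([ray(x,m,z)[:2] for x in c],np.float32); print("rect",cv2.minAreaRect(X)); return K
E
python3 - <<'E'
from station import ctrl
import cv2
from h import *
tray(cv2.imread("pics/w3.png"),ctrl.camera_model("wrist"),(108,120,60),(128,255,255),(255,140,370,355),.014)
E
```

```text
rect ((0.6424938440322876, -0.1631455421447754), (0.27532586455345154, 0.08614984899759293), 78.40765380859375)
```

Run:
```python
from h import *
p,Q,m=look((.651,-.082),.096,"w4")
tray(p,m,(108,120,60),(128,255,255),(255,140,370,355),.014)
Z=Q[(np.abs(Q[...,0]-.63)<.12)&(Q[...,1]<-.05)&(Q[...,1]>-.3)]; print("worktop z",np.nanmedian(Z[:,2]))
```

```text
tcp [ 0.6536 -0.0824  0.3021] cam [ 0.653 -0.013  0.435] axis [ 0.01 -0.28 -0.96] 846
centre [ 0.6527 -0.0805] r 0.0175 ztop 0.0974 med [ 0.6532 -0.0776]
rect ((0.6394311189651489, -0.16081365942955017), (0.27248576283454895, 0.08517599105834961), 78.4366455078125)
worktop z 0.36266777973091135
```

>>> {"method": "servo_tool", "body": {
  "turn": [
    [0,0,0],
    [0,0,0],
    [0,0,0],
    [0,0,0],
    [0,0,0],
    [0,0,0],
    [0,0,0],
    [0,0,0]
  ],
  "linear": [
    [2,-2,0],
    [3.3,-3.3,0],
    [3.3,-3.3,0],
    [3.3,-3.3,0],
    [3.3,-3.3,0],
    [3.3,-3.3,0],
    [1.5,-1.5,0],
    [0,0,0]
  ],
  "gripper": [0,0,0,0,0,0,0,0]
}}

```text
time_s: 10.3
tool_pos: [0.4487, 0.1203, 0.2921]
tool_rot: [[-0.002, 1.0, -0.002], [1.0, 0.002, 0.0], [0.0, -0.002, -1.0]]
wrist_force: [0.4, -0.8, -0.4]
width: 1.003
grip_force: 0.0
```

Run:
```python
from h import *
p,Q,m=look((.450,.2345),.165,"w5")
q=Q[(np.hypot(Q[...,0]-.45,Q[...,1]-.2345)<.05)&(Q[...,2]>.163)&(Q[...,2]<.19)]; print(np.median(q[:,:2],0),len(q))
```

```text
tcp [0.4487 0.1203 0.2921] cam [0.45  0.189 0.425] axis [-0.   -0.28 -0.96] 3387
centre [0.4534 0.233 ] r 0.0249 ztop 0.1721 med [0.4532 0.231 ]
[0.45318183 0.23188963] 245
```

>>> {"method": "servo_tool", "body": {
  "turn": [
    [0,0,0],
    [0,0,0],
    [0,0,0],
    [0,0,0],
    [0,0,0],
    [0,0,0],
    [0,0,0],
    [0,0,0],
    [0,0,0],
    [0,0,0],
    [0,0,0]
  ],
  "linear": [
    [3,0.2,0],
    [4,0.2,0],
    [3,0,0],
    [1.3,0,0],
    [0,0,1.5],
    [0,0,4],
    [0,0,4],
    [0,0,3.5],
    [0,0,2],
    [0,0,1],
    [0,0,0]
  ],
  "gripper": [0,0,0,0,0,0,0,0,0,0,0]
}}

```text
time_s: 11.45
tool_pos: [0.4553, 0.2305, 0.1314]
tool_rot: [[0.003, 1.0, -0.003], [1.0, -0.003, -0.001], [-0.001, -0.003, -1.0]]
wrist_force: [-0.8, 0.5, -0.0]
width: 1.003
grip_force: 0.0
```

>>> {"method": "servo_tool", "body": {
  "turn": [
    [0,0,0]
  ],
  "linear": [
    [0,0,0]
  ],
  "gripper": [0]
}}

```text
time_s: 11.55
tool_pos: [0.4566, 0.2314, 0.1335]
tool_rot: [[0.003, 1.0, 0.001], [1.0, -0.003, 0.0], [0.0, 0.001, -1.0]]
wrist_force: [-0.3, 0.2, 0.4]
width: 0.998
grip_force: 0.0
```

>>> {"method": "servo_tool", "body": {
  "turn": [
    [0,0,0],
    [0,0,0],
    [0,0,0],
    [0,0,0],
    [0,0,0],
    [0,0,0],
    [0,0,0],
    [0,0,0],
    [0,0,0],
    [0,0,0]
  ],
  "linear": [
    [0.1,-0.3,0],
    [0,0,0],
    [0,0,0],
    [0,0,0],
    [0,0,0],
    [0,0,0],
    [0,0,0],
    [0,0,0],
    [0,0,0],
    [0,0,0]
  ],
  "gripper": [0.2,0.3,0.35,0.4,0.45,0.5,0.6,0.7,0.7,0.7],
  "grip_force": 45
}}

```text
time_s: 12.55
tool_pos: [0.4532, 0.2331, 0.1337]
tool_rot: [[0.002, 1.0, 0.001], [1.0, -0.002, 0.001], [0.001, 0.001, -1.0]]
wrist_force: [-0.1, 0.4, 6.5]
width: 0.547
grip_force: 45.1
```

>>> {"method": "servo_tool", "body": {
  "turn": [
    [0,0,0],
    [0,0,0],
    [0,0,0],
    [0,0,0],
    [0,0,0],
    [0,0,0],
    [0,0,0],
    [0,0,0],
    [0,0,0],
    [0,0,0]
  ],
  "linear": [
    [0,0,-0.5],
    [0,0,-1],
    [0,0,-2],
    [0,0,-3],
    [0,0,-3.5],
    [0,0,-3.5],
    [0,0,-3.5],
    [0,0,-2],
    [0,0,-1],
    [0,0,0]
  ],
  "gripper": [0.7,0.7,0.7,0.7,0.7,0.7,0.7,0.7,0.7,0.7]
}}

```text
time_s: 13.55
tool_pos: [0.4531, 0.2327, 0.334]
tool_rot: [[0.002, 1.0, 0.002], [1.0, -0.002, 0.001], [0.001, 0.002, -1.0]]
wrist_force: [-0.0, 0.9, -2.3]
width: 0.546
grip_force: 46.7
```

>>> {"method": "servo_tool", "body": {
  "turn": [
    [0,0,0],
    [0,0,0],
    [0,0,0],
    [0,0,0],
    [0,0,0],
    [0,0,0],
    [0,0,0],
    [0,0,0],
    [0,0,0],
    [0,0,0],
    [0,0,0],
    [0,0,0]
  ],
  "linear": [
    [-1.5,0.7,0],
    [-3,1.4,0],
    [-4,1.9,0],
    [-4.5,2.1,0],
    [-4.5,2.1,0],
    [-4.5,2.1,0],
    [-4.5,2.1,0],
    [-4.5,2.1,0],
    [-4,1.9,0],
    [-3,1.4,0],
    [-1.4,0.7,0],
    [0,0,0]
  ],
  "gripper": [0.7,0.7,0.7,0.7,0.7,0.7,0.7,0.7,0.7,0.7,0.7,0.7]
}}

```text
time_s: 14.75
tool_pos: [0.6366, -0.1642, 0.3295]
tool_rot: [[0.005, 1.0, -0.004], [1.0, -0.005, 0.001], [0.001, -0.004, -1.0]]
wrist_force: [-0.4, 0.5, -2.3]
width: 0.544
grip_force: 47.0
```

Run:
```python
from h import *
from station import ctrl
p,d=ctrl.capture("side"); cv2.imwrite("pics/s1.png",p[0:400,120:520]); s=ctrl.sense(); print(s["tool_pos"],s["width"])
```

```text
[ 0.6362502  -0.16247894  0.33003721] 0.5464285466654437
```

View pics/s1.png

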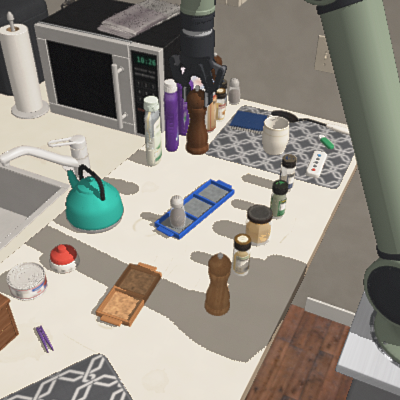

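The dark mill hangs upright at (197,120) above the blue tray; nothing else moved. Now I'll lower it.

>>> {"method": "servo_tool", "body": {
  "turn": [
    [0,0,0],
    [0,0,0],
    [0,0,0],
    [0,0,0],
    [0,0,0],
    [0,0,0],
    [0,0,0],
    [0,0,0],
    [0,0,0],
    [0,0,0]
  ],
  "linear": [
    [0.1,0.1,1],
    [0,0,2.5],
    [0,0,3.5],
    [0,0,3.5],
    [0,0,3],
    [0,0,2],
    [0,0,1.2],
    [0,0,0.8],
    [0,0,0.5],
    [0,0,0]
  ],
  "gripper": [0.7,0.7,0.7,0.7,0.7,0.7,0.7,0.7,0.7,0.7]
}}

```text
time_s: 15.8
tool_pos: [0.6379, -0.1605, 0.1529]
tool_rot: [[0.002, 1.0, 0.0], [1.0, -0.002, -0.0], [-0.0, 0.0, -1.0]]
wrist_force: [-0.3, -0.7, -2.0]
width: 0.547
grip_force: 47.0
```

>>> {"method": "servo_tool", "body": {
  "turn": [
    [0,0,0]
  ],
  "linear": [
    [0,0,0]
  ],
  "gripper": [0.7]
}}

```text
time_s: 15.9
tool_pos: [0.6385, -0.1609, 0.1538]
tool_rot: [[0.002, 1.0, 0.002], [1.0, -0.002, -0.001], [-0.001, 0.002, -1.0]]
wrist_force: [0.3, -0.1, -3.0]
width: 0.545
grip_force: 47.0
```

Position (.638, -.161) is right; about 14 mm to go.

>>> {"method": "servo_tool", "body": {
  "turn": [
    [0,0,0],
    [0,0,0],
    [0,0,0],
    [0,0,0],
    [0,0,0],
    [0,0,0],
    [0,0,0]
  ],
  "linear": [
    [0,0,0.5],
    [0,0,0.3],
    [0,0,0.2],
    [0,0,0.15],
    [0,0,0.1],
    [0,0,0.1],
    [0,0,0]
  ],
  "gripper": [0.7,0.7,0.7,0.7,0.7,0.7,0.7]
}}

```text
time_s: 16.6
tool_pos: [0.638, -0.1608, 0.1398]
tool_rot: [[0.002, 1.0, 0.0], [1.0, -0.002, -0.0], [-0.0, 0.0, -1.0]]
wrist_force: [-1.9, 0.8, 1.3]
width: 0.542
grip_force: 47.2
```

>>> {"method": "servo_tool", "body": {
  "turn": [
    [0,0,0],
    [0,0,0],
    [0,0,0],
    [0,0,0],
    [0,0,0],
    [0,0,0],
    [0,0,0],
    [0,0,0],
    [0,0,0],
    [0,0,0],
    [0,0,0],
    [0,0,0]
  ],
  "linear": [
    [0,0,0],
    [0,0,0],
    [0,0,0],
    [0,0,0],
    [0,0,0],
    [0,0,-1.5],
    [0,0,-3.5],
    [0,0,-4],
    [0,0,-4],
    [0,0,-3],
    [0,0,-1],
    [0,0,0]
  ],
  "gripper": [0.4,0.35,0.3,0.1,0,0,0,0,0,0,0,0]
}}

```text
time_s: 17.8
tool_pos: [0.6386, -0.1611, 0.3108]
tool_rot: [[0.002, 1.0, 0.003], [1.0, -0.002, -0.001], [-0.001, 0.003, -1.0]]
wrist_force: [0.3, -0.0, 0.2]
width: 1.005
grip_force: 0.0
```

>>> {"method": "servo_tool", "body": {
  "turn": [
    [0,0,0],
    [0,0,0],
    [0,0,0],
    [0,0,0],
    [0,0,0],
    [0,0,0],
    [0,0,0],
    [0,0,0]
  ],
  "linear": [
    [-1.5,-2,0],
    [-3,-3.5,0],
    [-3,-4,0],
    [-3,-4,0],
    [-3,-3.5,0],
    [-3,-2.5,0],
    [-1.5,-1.3,0],
    [0,0,0]
  ],
  "gripper": [0,0,0,0,0,0,0,0]
}}

```text
time_s: 18.6
tool_pos: [0.427, -0.3416, 0.307]
tool_rot: [[0.006, 1.0, -0.003], [1.0, -0.006, 0.002], [0.002, -0.003, -1.0]]
wrist_force: [0.9, -0.4, -0.2]
width: 1.0
grip_force: 0.0
```

Run:
```python
from h import *
p,Q,m=look((.4295,-.238),.105,"w6")
print([np.median(Q[(np.hypot(Q[...,0]-.638,Q[...,1]+.161)<.03)&(Q[...,2]>.15)&(Q[...,2]<.19)],0)])
```

```text
tcp [ 0.427  -0.3416  0.307 ] cam [ 0.429 -0.273  0.44 ] axis [-0.   -0.27 -0.96] 1555
centre [ 0.4329 -0.2395] r 0.021 ztop 0.1091 med [ 0.4332 -0.2396]
[array([ 0.63295977, -0.17781629,  0.15622198])]
```

View pics/w6.png

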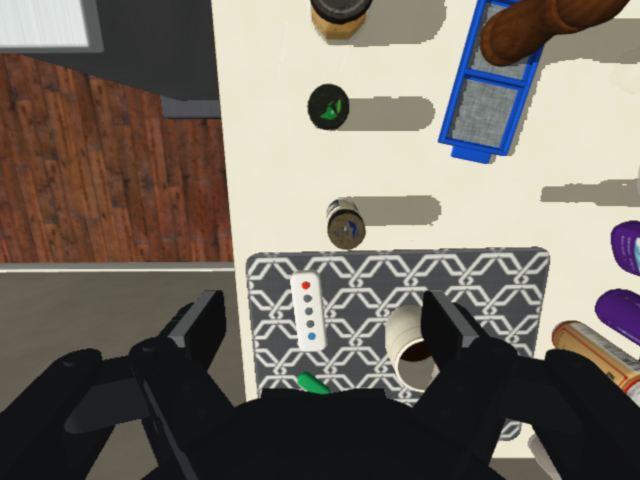

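The green jar (green mark at (330,107)) and the empty right bay (485,108) are clear; the mill stands in the middle bay. Now I'll pick the green jar.

>>> {"method": "servo_tool", "body": {
  "turn": [
    [0,0,0],
    [0,0,0],
    [0,0,0],
    [0,0,0],
    [0,0,0],
    [0,0,0],
    [0,0,0],
    [0,0,0],
    [0,0,0],
    [0,0,0],
    [0,0,0],
    [0,0,0]
  ],
  "linear": [
    [2.5,0.3,0],
    [4.2,0.3,0],
    [2.5,0,0],
    [1,0,2],
    [0,0,4],
    [0,0,4],
    [0,0,4.5],
    [0,0,4],
    [0,0,3],
    [0,0,2],
    [0,0,1],
    [0,0,0]
  ],
  "gripper": [0,0,0,0,0,0,0,0,0,0,0,0]
}}

```text
time_s: 19.85
tool_pos: [0.4349, -0.2366, 0.0626]
tool_rot: [[0.001, 1.0, -0.003], [1.0, -0.001, 0.002], [0.002, -0.003, -1.0]]
wrist_force: [0.4, -0.6, -0.2]
width: 1.002
grip_force: 0.0
```

>>> {"method": "servo_tool", "body": {
  "turn": [
    [0,0,0]
  ],
  "linear": [
    [0,0,0]
  ],
  "gripper": [0]
}}

```text
time_s: 19.95
tool_pos: [0.4362, -0.2381, 0.0646]
tool_rot: [[0.001, 1.0, 0.0], [1.0, -0.001, -0.0], [-0.0, 0.0, -1.0]]
wrist_force: [-0.3, -0.2, 0.1]
width: 1.0
grip_force: 0.0
```

>>> {"method": "servo_tool", "body": {
  "turn": [
    [0,0,0],
    [0,0,0],
    [0,0,0],
    [0,0,0],
    [0,0,0],
    [0,0,0],
    [0,0,0],
    [0,0,0],
    [0,0,0],
    [0,0,0],
    [0,0,0]
  ],
  "linear": [
    [-0.1,-0.3,0.7],
    [0,0,0],
    [0,0,0],
    [0,0,0],
    [0,0,0],
    [0,0,0],
    [0,0,0],
    [0,0,0],
    [0,0,0],
    [0,0,0],
    [0,0,0]
  ],
  "gripper": [0.2,0.3,0.4,0.45,0.5,0.55,0.6,0.7,0.8,0.8,0.8],
  "grip_force": 35
}}

```text
time_s: 21.05
tool_pos: [0.4328, -0.2395, 0.0577]
tool_rot: [[0.002, 1.0, 0.0], [1.0, -0.002, -0.001], [-0.001, 0.0, -1.0]]
wrist_force: [-1.9, 0.5, 6.1]
width: 0.466
grip_force: 33.5
```

>>> {"method": "servo_tool", "body": {
  "turn": [
    [0,0,0],
    [0,0,0],
    [0,0,0],
    [0,0,0],
    [0,0,0],
    [0,0,0],
    [0,0,0],
    [0,0,0],
    [0,0,0]
  ],
  "linear": [
    [0,0,-0.5],
    [0,0,-1],
    [0,0,-2.5],
    [0,0,-3.5],
    [0,0,-3.5],
    [0,0,-3],
    [0,0,-1.5],
    [0,0,-0.5],
    [0,0,0]
  ],
  "gripper": [0.8,0.8,0.8,0.8,0.8,0.8,0.8,0.8,0.8]
}}

```text
time_s: 21.95
tool_pos: [0.4329, -0.2395, 0.2179]
tool_rot: [[0.002, 1.0, 0.001], [1.0, -0.002, -0.001], [-0.001, 0.001, -1.0]]
wrist_force: [0.3, 0.3, -1.0]
width: 0.461
grip_force: 33.7
```

>>> {"method": "servo_tool", "body": {
  "turn": [
    [0,0,0],
    [0,0,0],
    [0,0,0],
    [0,0,0],
    [0,0,0],
    [0,0,0],
    [0,0,0],
    [0,0,0]
  ],
  "linear": [
    [0,1.3,0],
    [0,2.5,0],
    [0,4,0],
    [0,4,0],
    [0,3.5,0],
    [0,2.5,0],
    [0,1,0],
    [0,0,0]
  ],
  "gripper": [0.8,0.8,0.8,0.8,0.8,0.8,0.8,0.8]
}}

```text
time_s: 22.75
tool_pos: [0.622, -0.2389, 0.2146]
tool_rot: [[0.001, 1.0, -0.002], [1.0, -0.001, 0.002], [0.002, -0.002, -1.0]]
wrist_force: [-0.2, -0.2, -1.9]
width: 0.462
grip_force: 33.9
```

>>> {"method": "servo_tool", "body": {
  "turn": [
    [0,0,0],
    [0,0,0],
    [0,0,0],
    [0,0,0],
    [0,0,0],
    [0,0,0],
    [0,0,0],
    [0,0,0],
    [0,0,0]
  ],
  "linear": [
    [0,0,1],
    [0,0,2.5],
    [0,0,3],
    [0,0,3],
    [0,0,2.3],
    [0,0,1.5],
    [0,0,0.7],
    [0,0,0],
    [0,0,0]
  ],
  "gripper": [0.8,0.8,0.8,0.8,0.8,0.8,0.8,0.8,0.8]
}}

```text
time_s: 23.65
tool_pos: [0.6213, -0.2401, 0.0783]
tool_rot: [[0.002, 1.0, 0.001], [1.0, -0.002, -0.001], [-0.001, 0.001, -1.0]]
wrist_force: [0.7, -0.0, -0.4]
width: 0.464
grip_force: 33.9
```

>>> {"method": "servo_tool", "body": {
  "turn": [
    [0,0,0],
    [0,0,0],
    [0,0,0],
    [0,0,0],
    [0,0,0],
    [0,0,0],
    [0,0,0],
    [0,0,0]
  ],
  "linear": [
    [0,0,0.5],
    [0,0,0.4],
    [0,0,0.2],
    [0,0,0.15],
    [0,0,0.1],
    [0,0,0.1],
    [0,0,0],
    [0,0,0]
  ],
  "gripper": [0.8,0.8,0.8,0.8,0.8,0.8,0.8,0.8]
}}

```text
time_s: 24.45
tool_pos: [0.6207, -0.2397, 0.0637]
tool_rot: [[0.002, 1.0, 0.0], [1.0, -0.002, -0.0], [-0.0, 0.0, -1.0]]
wrist_force: [-1.8, 0.9, 6.1]
width: 0.464
grip_force: 34.4
```

>>> {"method": "servo_tool", "body": {
  "turn": [
    [0,0,0],
    [0,0,0],
    [0,0,0],
    [0,0,0],
    [0,0,0],
    [0,0,0],
    [0,0,0],
    [0,0,0],
    [0,0,0],
    [0,0,0],
    [0,0,0],
    [0,0,0]
  ],
  "linear": [
    [0,0,0],
    [0,0,0],
    [0,0,0],
    [0,0,0],
    [0,0,0],
    [0,0,-2],
    [0,0,-4],
    [0,0,-5],
    [0,0,-5],
    [0,0,-5],
    [0,0,-3],
    [0,0,0]
  ],
  "gripper": [0.5,0.4,0.3,0.1,0,0,0,0,0,0,0,0]
}}

```text
time_s: 25.65
tool_pos: [0.6229, -0.2408, 0.3091]
tool_rot: [[0.002, 1.0, 0.009], [1.0, -0.002, -0.005], [-0.005, 0.009, -1.0]]
wrist_force: [1.6, 0.0, 1.2]
width: 1.0
grip_force: 0.0
```

>>> {"method": "servo_tool", "body": {
  "turn": [
    [0,0,0],
    [0,0,0],
    [0,0,0],
    [0,0,0],
    [0,0,0],
    [0,0,0],
    [0,0,0],
    [0,0,0],
    [0,0,0]
  ],
  "linear": [
    [2,-1.5,0],
    [3.6,-2.6,0],
    [3.6,-2.6,0],
    [3.6,-2.6,0],
    [3.6,-2.6,0],
    [3.6,-2.6,0],
    [3.6,-2.6,0],
    [2,-1.4,0],
    [0,0,0]
  ],
  "gripper": [0,0,0,0,0,0,0,0,0]
}}

```text
time_s: 26.55
tool_pos: [0.4337, 0.0188, 0.3021]
tool_rot: [[-0.002, 1.0, -0.002], [1.0, 0.002, 0.001], [0.001, -0.002, -1.0]]
wrist_force: [1.2, -0.4, 0.4]
width: 0.997
grip_force: 0.0
```

Run:
```python
from h import *
p,Q,m=look((.436,.131),.165,"w7")
q=Q[(np.hypot(Q[...,0]-.436,Q[...,1]-.131)<.05)&(Q[...,2]>.163)&(Q[...,2]<.19)]; print(np.median(q[:,:2],0),len(q))
```

```text
tcp [0.4337 0.0188 0.3021] cam [0.435 0.088 0.435] axis [-0.   -0.28 -0.96] 3113
centre [0.4383 0.1294] r 0.025 ztop 0.1724 med [0.4382 0.1274]
[0.43757954 0.12890328] 229
```

View pics/w7.png

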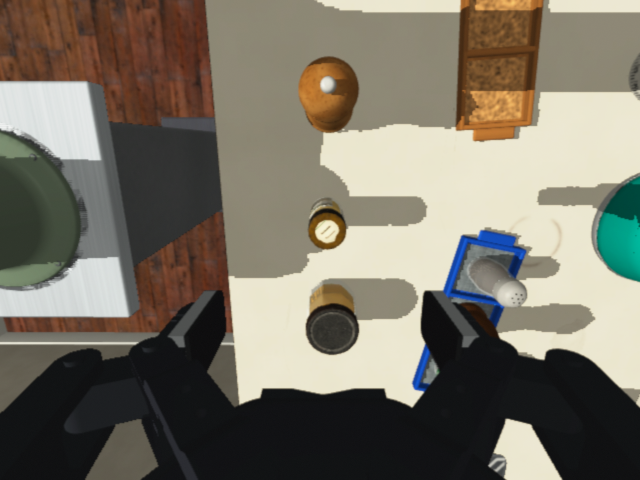

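The light mill is at (328,88), the ochre jar with cream disc at (327,231) and the wood tray at (500,65). Now I'll pick the light mill.

>>> {"method": "servo_tool", "body": {
  "turn": [
    [0,0,0],
    [0,0,0],
    [0,0,0],
    [0,0,0],
    [0,0,0],
    [0,0,0],
    [0,0,0],
    [0,0,0],
    [0,0,0],
    [0,0,0],
    [0,0,0],
    [0,0,0]
  ],
  "linear": [
    [3,0.1,0],
    [4,0.1,0],
    [3,0,0],
    [1,0,0],
    [0,0,1.5],
    [0,0,4],
    [0,0,4],
    [0,0,3.5],
    [0,0,2],
    [0,0,1],
    [0,0,0.4],
    [0,0,0]
  ],
  "gripper": [0,0,0,0,0,0,0,0,0,0,0,0]
}}

```text
time_s: 27.8
tool_pos: [0.439, 0.1262, 0.1389]
tool_rot: [[0.003, 1.0, 0.0], [1.0, -0.003, -0.0], [-0.0, 0.0, -1.0]]
wrist_force: [0.7, 0.2, 0.4]
width: 0.999
grip_force: 0.0
```

>>> {"method": "servo_tool", "body": {
  "turn": [
    [0,0,0]
  ],
  "linear": [
    [0,0,0]
  ],
  "gripper": [0]
}}

```text
time_s: 27.9
tool_pos: [0.4395, 0.1265, 0.1397]
tool_rot: [[0.002, 1.0, 0.002], [1.0, -0.002, 0.0], [0.0, 0.002, -1.0]]
wrist_force: [-0.4, -0.2, -0.7]
width: 0.998
grip_force: 0.0
```

>>> {"method": "servo_tool", "body": {
  "turn": [
    [0,0,0],
    [0,0,0],
    [0,0,0],
    [0,0,0],
    [0,0,0],
    [0,0,0],
    [0,0,0],
    [0,0,0],
    [0,0,0],
    [0,0,0],
    [0,0,0]
  ],
  "linear": [
    [0.25,-0.1,0.6],
    [0,0,0],
    [0,0,0],
    [0,0,0],
    [0,0,0],
    [0,0,0],
    [0,0,0],
    [0,0,0],
    [0,0,0],
    [0,0,0],
    [0,0,0]
  ],
  "gripper": [0.1,0.2,0.3,0.35,0.4,0.45,0.5,0.6,0.7,0.7,0.7],
  "grip_force": 45
}}

```text
time_s: 29.0
tool_pos: [0.4377, 0.1292, 0.1334]
tool_rot: [[0.002, 1.0, 0.001], [1.0, -0.002, 0.0], [0.0, 0.001, -1.0]]
wrist_force: [-0.8, 0.2, 6.3]
width: 0.543
grip_force: 45.1
```

>>> {"method": "servo_tool", "body": {
  "turn": [
    [0,0,0],
    [0,0,0],
    [0,0,0],
    [0,0,0],
    [0,0,0],
    [0,0,0],
    [0,0,0],
    [0,0,0],
    [0,0,0]
  ],
  "linear": [
    [0,0,-0.5],
    [0,0,-1],
    [0,0,-2],
    [0,0,-2.5],
    [0,0,-2.5],
    [0,0,-1.5],
    [0,0,-0.7],
    [0,0,-0.3],
    [0,0,0]
  ],
  "gripper": [0.7,0.7,0.7,0.7,0.7,0.7,0.7,0.7,0.7]
}}

```text
time_s: 29.9
tool_pos: [0.4372, 0.1291, 0.2426]
tool_rot: [[0.002, 1.0, -0.0], [1.0, -0.002, -0.0], [-0.0, -0.0, -1.0]]
wrist_force: [0.3, 0.9, -1.6]
width: 0.543
grip_force: 46.5
```

Run:
```python
from h import *
import pickle
p,Q,m=look((.63,.228),.1,"w8"); pickle.dump(m,open("pics/w8.pkl","wb"))
```

```text
tcp [0.4372 0.1291 0.2426] cam [0.438 0.198 0.375] axis [ 0.   -0.28 -0.96] 0
```

View pics/w8.png

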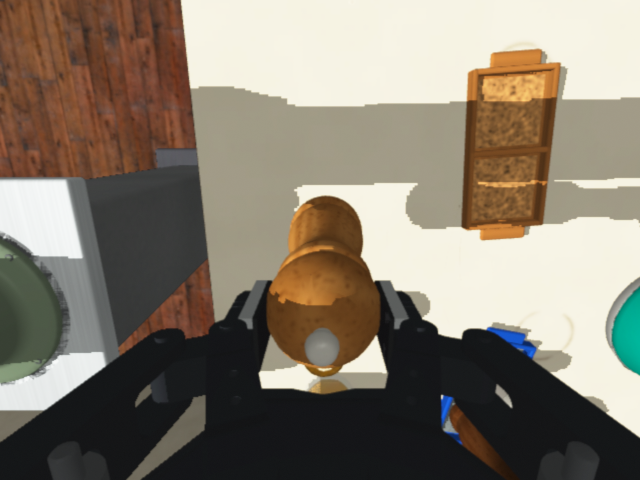

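The light mill is held upright, and the wood tray is fully visible at (460–560, 48–242).

Run:
```python
from h import *
import pickle
tray(cv2.imread("pics/w8.png"),pickle.load(open("pics/w8.pkl","rb")),(3,90,50),(22,255,255),(445,30,575,260),.014)
```

```text
rect ((0.6341654062271118, 0.18796205520629883), (0.09142623096704483, 0.1929624080657959), 4.10904598236084)
```

>>> {"method": "servo_tool", "body": {
  "turn": [
    [0,0,0],
    [0,0,0],
    [0,0,0],
    [0,0,0],
    [0,0,0],
    [0,0,0],
    [0,0,0],
    [0,0,0]
  ],
  "linear": [
    [0.7,1.4,0],
    [1.4,2.7,0],
    [2,4,0],
    [2,4,0],
    [2,4,0],
    [1.2,2.3,0],
    [0.6,1,0],
    [0,0,0]
  ],
  "gripper": [0.7,0.7,0.7,0.7,0.7,0.7,0.7,0.7]
}}

```text
time_s: 30.75
tool_pos: [0.6321, 0.2283, 0.2402]
tool_rot: [[0.001, 1.0, -0.003], [1.0, -0.001, -0.0], [-0.0, -0.003, -1.0]]
wrist_force: [-0.3, -0.2, -2.0]
width: 0.546
grip_force: 47.0
```

>>> {"method": "servo_tool", "body": {
  "turn": [
    [0,0,0],
    [0,0,0],
    [0,0,0],
    [0,0,0],
    [0,0,0],
    [0,0,0],
    [0,0,0],
    [0,0,0]
  ],
  "linear": [
    [0,0,0.7],
    [0,0,1.8],
    [0,0,2.5],
    [0,0,2],
    [0,0,1.2],
    [0,0,0.6],
    [0,0,0.2],
    [0,0,0]
  ],
  "gripper": [0.7,0.7,0.7,0.7,0.7,0.7,0.7,0.7]
}}

```text
time_s: 31.55
tool_pos: [0.6319, 0.2277, 0.1534]
tool_rot: [[0.002, 1.0, 0.001], [1.0, -0.002, 0.0], [0.0, 0.001, -1.0]]
wrist_force: [-0.5, 1.0, -1.5]
width: 0.548
grip_force: 47.0
```

>>> {"method": "servo_tool", "body": {
  "turn": [
    [0,0,0],
    [0,0,0],
    [0,0,0],
    [0,0,0],
    [0,0,0],
    [0,0,0],
    [0,0,0],
    [0,0,0]
  ],
  "linear": [
    [0,0,0.5],
    [0,0,0.3],
    [0,0,0.2],
    [0,0,0.15],
    [0,0,0.1],
    [0,0,0.1],
    [0,0,0],
    [0,0,0]
  ],
  "gripper": [0.7,0.7,0.7,0.7,0.7,0.7,0.7,0.7]
}}

```text
time_s: 32.35
tool_pos: [0.6318, 0.2278, 0.1395]
tool_rot: [[0.002, 1.0, 0.0], [1.0, -0.002, 0.0], [0.0, 0.0, -1.0]]
wrist_force: [-0.3, 0.1, -0.8]
width: 0.547
grip_force: 47.1
```

>>> {"method": "servo_tool", "body": {
  "turn": [
    [0,0,0],
    [0,0,0],
    [0,0,0],
    [0,0,0],
    [0,0,0],
    [0,0,0],
    [0,0,0],
    [0,0,0],
    [0,0,0],
    [0,0,0],
    [0,0,0],
    [0,0,0]
  ],
  "linear": [
    [0,0,0.1],
    [0,0,0],
    [0,0,0],
    [0,0,0],
    [0,0,0],
    [0,0,0],
    [0,0,-1.5],
    [0,0,-3.5],
    [0,0,-4],
    [0,0,-4],
    [0,0,-3],
    [0,0,-1]
  ],
  "gripper": [0.7,0.4,0.35,0.3,0.1,0,0,0,0,0,0,0]
}}

```text
time_s: 33.55
tool_pos: [0.6331, 0.2281, 0.3126]
tool_rot: [[0.002, 1.0, 0.006], [1.0, -0.002, 0.002], [0.002, 0.006, -1.0]]
wrist_force: [0.0, 0.5, -0.2]
width: 0.999
grip_force: 0.0
```

>>> {"method": "servo_tool", "body": {
  "turn": [
    [0,0,0],
    [0,0,0],
    [0,0,0],
    [0,0,0],
    [0,0,0],
    [0,0,0],
    [0,0,0],
    [0,0,0],
    [0,0,0],
    [0,0,0],
    [0,0,0]
  ],
  "linear": [
    [-2,-1.2,0],
    [-3.8,-2.2,0],
    [-4,-2.4,0],
    [-4,-2.4,0],
    [-4,-2.4,0],
    [-4,-2.4,0],
    [-4,-2.4,0],
    [-4,-2.2,0],
    [-2.5,-1.3,0],
    [-1,-0.7,0],
    [0,0,0]
  ],
  "gripper": [0,0,0,0,0,0,0,0,0,0,0]
}}

```text
time_s: 34.65
tool_pos: [0.4342, -0.1055, 0.3077]
tool_rot: [[0.005, 1.0, -0.001], [1.0, -0.005, 0.001], [0.001, -0.001, -1.0]]
wrist_force: [0.8, 0.8, 0.5]
width: 1.002
grip_force: 0.0
```

Run:
```python
from h import *
p,Q,m=look((.436,.001),.105,"w9")
```

```text
tcp [ 0.4342 -0.1055  0.3077] cam [ 0.436 -0.036  0.441] axis [-0.   -0.28 -0.96] 1528
centre [ 0.4379 -0.0005] r 0.0204 ztop 0.1088 med [ 4.378e-01 -4.000e-04]
```

View pics/w9.png

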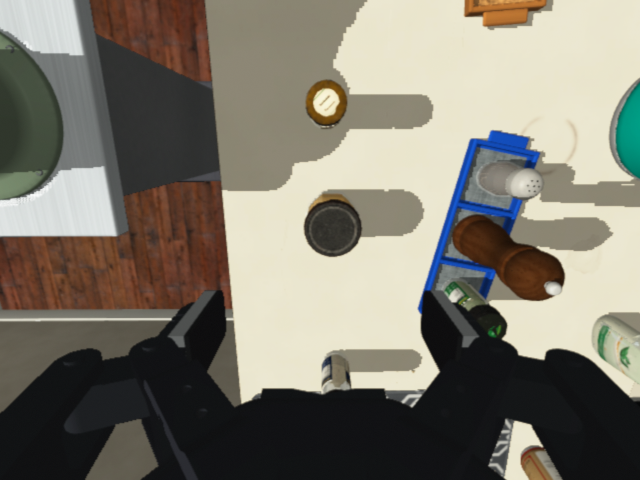

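The blue tray now holds salt (505,180), dark mill (510,255) and green jar (478,308), all upright. The ochre jar with the cream disc is at (327,103), which is the next grasp.

>>> {"method": "servo_tool", "body": {
  "turn": [
    [0,0,0],
    [0,0,0],
    [0,0,0],
    [0,0,0],
    [0,0,0],
    [0,0,0],
    [0,0,0],
    [0,0,0],
    [0,0,0],
    [0,0,0],
    [0,0,0],
    [0,0,0]
  ],
  "linear": [
    [2.5,0.1,0],
    [4.2,0,0],
    [2.6,0,0],
    [1,0,2],
    [0,0,4],
    [0,0,4.5],
    [0,0,4.5],
    [0,0,4],
    [0,0,3],
    [0,0,2],
    [0,0,0.5],
    [0,0,0]
  ],
  "gripper": [0,0,0,0,0,0,0,0,0,0,0,0]
}}

```text
time_s: 35.9
tool_pos: [0.4359, -0.0007, 0.0627]
tool_rot: [[0.0, 1.0, -0.002], [1.0, -0.0, 0.001], [0.001, -0.002, -1.0]]
wrist_force: [0.3, 0.2, 0.7]
width: 1.0
grip_force: 0.0
```

>>> {"method": "servo_tool", "body": {
  "turn": [
    [0,0,0]
  ],
  "linear": [
    [0,0,0]
  ],
  "gripper": [0]
}}

```text
time_s: 36.0
tool_pos: [0.4372, -0.0014, 0.064]
tool_rot: [[0.001, 1.0, 0.001], [1.0, -0.001, -0.0], [-0.0, 0.001, -1.0]]
wrist_force: [0.3, 0.1, -0.2]
width: 1.003
grip_force: 0.0
```

>>> {"method": "servo_tool", "body": {
  "turn": [
    [0,0,0],
    [0,0,0],
    [0,0,0],
    [0,0,0],
    [0,0,0],
    [0,0,0],
    [0,0,0],
    [0,0,0],
    [0,0,0],
    [0,0,0],
    [0,0,0]
  ],
  "linear": [
    [0.1,0,0.6],
    [0,0,0],
    [0,0,0],
    [0,0,0],
    [0,0,0],
    [0,0,0],
    [0,0,0],
    [0,0,0],
    [0,0,0],
    [0,0,0],
    [0,0,0]
  ],
  "gripper": [0.2,0.3,0.4,0.45,0.5,0.55,0.6,0.7,0.8,0.8,0.8],
  "grip_force": 35
}}

```text
time_s: 37.1
tool_pos: [0.4365, -0.0009, 0.0576]
tool_rot: [[0.002, 1.0, 0.001], [1.0, -0.002, -0.0], [-0.0, 0.001, -1.0]]
wrist_force: [-1.5, -0.6, 6.7]
width: 0.473
grip_force: 33.5
```

>>> {"method": "servo_tool", "body": {
  "turn": [
    [0,0,0],
    [0,0,0],
    [0,0,0],
    [0,0,0],
    [0,0,0],
    [0,0,0],
    [0,0,0],
    [0,0,0],
    [0,0,0]
  ],
  "linear": [
    [0,0,-0.5],
    [0,0,-1],
    [0,0,-2.5],
    [0,0,-3.5],
    [0,0,-3.5],
    [0,0,-3],
    [0,0,-1.5],
    [0,0,-0.5],
    [0,0,0]
  ],
  "gripper": [0.8,0.8,0.8,0.8,0.8,0.8,0.8,0.8,0.8]
}}

```text
time_s: 38.0
tool_pos: [0.4363, -0.0009, 0.2179]
tool_rot: [[0.002, 1.0, 0.001], [1.0, -0.002, -0.0], [-0.0, 0.001, -1.0]]
wrist_force: [0.2, 0.0, -2.3]
width: 0.468
grip_force: 34.3
```

>>> {"method": "servo_tool", "body": {
  "turn": [
    [0,0,0],
    [0,0,0],
    [0,0,0],
    [0,0,0],
    [0,0,0],
    [0,0,0],
    [0,0,0],
    [0,0,0],
    [0,0,0]
  ],
  "linear": [
    [1,1.3,0],
    [1.9,2.6,0],
    [2.8,3.7,0],
    [2.8,3.8,0],
    [2.8,3.7,0],
    [2,2.7,0],
    [1,1.5,0],
    [0.6,0.8,0],
    [0,0,0]
  ],
  "gripper": [0.8,0.8,0.8,0.8,0.8,0.8,0.8,0.8,0.8]
}}

```text
time_s: 38.9
tool_pos: [0.6376, 0.1488, 0.2153]
tool_rot: [[0.001, 1.0, -0.002], [1.0, -0.001, -0.0], [-0.0, -0.002, -1.0]]
wrist_force: [0.6, 0.7, -1.0]
width: 0.467
grip_force: 34.4
```

>>> {"method": "servo_tool", "body": {
  "turn": [
    [0,0,0],
    [0,0,0],
    [0,0,0],
    [0,0,0],
    [0,0,0],
    [0,0,0],
    [0,0,0],
    [0,0,0],
    [0,0,0]
  ],
  "linear": [
    [0,0,1],
    [0,0,2.5],
    [0,0,3],
    [0,0,3],
    [0,0,2.3],
    [0,0,1.5],
    [0,0,0.7],
    [0,0,0],
    [0,0,0]
  ],
  "gripper": [0.8,0.8,0.8,0.8,0.8,0.8,0.8,0.8,0.8]
}}

```text
time_s: 39.8
tool_pos: [0.6382, 0.1477, 0.0784]
tool_rot: [[0.002, 1.0, 0.002], [1.0, -0.002, 0.0], [0.0, 0.002, -1.0]]
wrist_force: [0.0, -0.0, -0.6]
width: 0.471
grip_force: 34.5
```

>>> {"method": "servo_tool", "body": {
  "turn": [
    [0,0,0],
    [0,0,0],
    [0,0,0],
    [0,0,0],
    [0,0,0],
    [0,0,0],
    [0,0,0],
    [0,0,0]
  ],
  "linear": [
    [0,-0.1,0.5],
    [0,0,0.4],
    [0,0,0.2],
    [0,0,0.15],
    [0,0,0.1],
    [0,0,0.1],
    [0,0,0],
    [0,0,0]
  ],
  "gripper": [0.8,0.8,0.8,0.8,0.8,0.8,0.8,0.8]
}}

```text
time_s: 40.6
tool_pos: [0.6365, 0.1478, 0.0637]
tool_rot: [[0.002, 1.0, 0.0], [1.0, -0.002, 0.0], [0.0, 0.0, -1.0]]
wrist_force: [-2.9, 0.7, 6.0]
width: 0.465
grip_force: 35.1
```

Contact felt. I'll release, lift and move clear.

>>> {"method": "servo_tool", "body": {
  "turn": [
    [0,0,0],
    [0,0,0],
    [0,0,0],
    [0,0,0],
    [0,0,0],
    [0,0,0],
    [0,0,0],
    [0,0,0],
    [0,0,0],
    [0,0,0],
    [0,0,0],
    [0,0,0]
  ],
  "linear": [
    [0,0,0],
    [0,0,0],
    [0,0,0],
    [0,0,0],
    [0,0,0],
    [0,0,-2],
    [0,0,-4],
    [0,0,-5],
    [0,0,-5],
    [0,0,-5],
    [0,0,-4],
    [0,0,0]
  ],
  "gripper": [0.5,0.4,0.3,0.1,0,0,0,0,0,0,0,0]
}}

```text
time_s: 41.8
tool_pos: [0.6392, 0.1481, 0.3203]
tool_rot: [[0.002, 1.0, 0.012], [1.0, -0.002, 0.001], [0.001, 0.012, -1.0]]
wrist_force: [1.3, 0.4, 1.1]
width: 1.0
grip_force: 0.0
```

>>> {"method": "servo_tool", "body": {
  "turn": [
    [0,0,0],
    [0,0,0],
    [0,0,0],
    [0,0,0],
    [0,0,0],
    [0,0,0],
    [0,0,0],
    [0,0,0]
  ],
  "linear": [
    [-1,-2,0],
    [-1.5,-3.5,0],
    [-1.5,-4,0],
    [-1.5,-4,0],
    [-1.5,-4,0],
    [-1,-3,0],
    [0,-1,0],
    [0,0,0]
  ],
  "gripper": [0,0,0,0,0,0,0,0]
}}

```text
time_s: 42.6
tool_pos: [0.4205, 0.0682, 0.3129]
tool_rot: [[0.002, 1.0, 0.0], [1.0, -0.002, 0.0], [0.0, 0.0, -1.0]]
wrist_force: [0.3, -0.3, -0.5]
width: 1.0
grip_force: 0.0
```

Run:
```python
from h import *
from station import ctrl
T=dict(blue_c=((.6365,-.1605),-.204),wood_c=((.634,.188),.0717))
pts=[]
for k,c,y,h in(("salt","blue_c",.08,.096),("dark","blue_c",0,.165),("green","blue_c",-.08,.111),("light","wood_c",.04,.165),("red","wood_c",-.04,.111)):
    (x0,y0),a=T[c]; pts.append((k,(x0-np.sin(a)*y,y0+np.cos(a)*y),h))
for n in("top","side"):
    m=ctrl.camera_model(n); p,d=ctrl.capture(n); cv2.imwrite(f"pics/{n}9.png",p); Q=cloud(d,m)
    for k,g,h in pts:
        q=Q[(np.hypot(Q[...,0]-g[0],Q[...,1]-g[1])<.045)&(Q[...,2]>h-.025)&(Q[...,2]<h+.03)]
        if len(q)>5:
            c,r=cv2.minEnclosingCircle(q[:,:2].astype(np.float32)); print(n,k,"bay",np.round(g,4),"off",np.round(np.array(c)-g,4),round(r,4),q[:,2].max().round(3))
    if n=="side": cv2.imwrite("pics/side9c.png",p[150:400,150:450])
print(ctrl.sense()["time_s"])
```

```text
top salt bay [ 0.6527 -0.0822] off [-0.0031  0.0008] 0.0172 0.098
top dark bay [ 0.6365 -0.1605] off [-0.0015 -0.0011] 0.0254 0.177
top green bay [ 0.6203 -0.2388] off [-0.0031 -0.0006] 0.0211 0.117
top light bay [0.6311 0.2279] off [-0.0013 -0.0009] 0.0252 0.178
top red bay [0.6369 0.1481] off [-0.0025 -0.0004] 0.0204 0.115
side salt bay [ 0.6527 -0.0822] off [-0.0046  0.0056] 0.0181 0.097
side dark bay [ 0.6365 -0.1605] off [-0.0019  0.0059] 0.0249 0.176
side green bay [ 0.6203 -0.2388] off [0.0001 0.0054] 0.0229 0.115
side light bay [0.6311 0.2279] off [-0.0027  0.0042] 0.0248 0.177
side red bay [0.6369 0.1481] off [-0.0016  0.0025] 0.0227 0.115
42.7
```

View pics/side9.png

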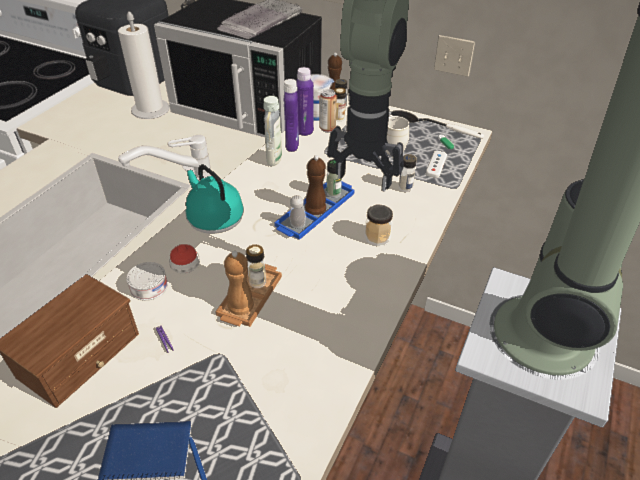

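View pics/top9.png

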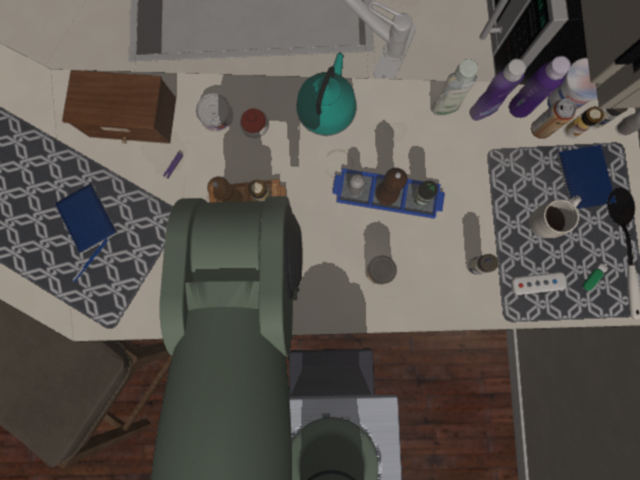

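Side and top views show all five pieces upright in their bays: salt, mill and green jar in the blue tray around (315,200) in the side view, light mill and cream-disc jar in the wood tray around (245,285). All are within a few mm of centre. The amber and blue jars have not moved, and the gripper is clear.

```bash
python3 -c "
from station import ctrl
print(ctrl.job_done())"
```

```text
the job is handed in; nothing more can be done
None
```

Both seasoning kits are made up and the job is handed in at about 43 s: all five pieces stand upright within a few mm of their bay centres, and the dark-blue-label and amber jars were left untouched.

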